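Wedge the rocking block heater

ROBOT

A 7-joint arm with a two-finger parallel gripper is mounted at the origin on a cart in front of the work surface, level with it; the furniture and walls round the work are solid. World frame = base frame: x ahead of the robot, y to its left, z up, the work surface at z = 0. Lengths are in m, angles in rad, forces in N, time in s.
With the tool pointing down it reaches from about 0.4 to 0.85 m from the base axis. Payload 4.5 kg.
Tool frame: the origin (TCP) lies midway between the tips of the shut fingers; the grasp point (between the pads) lies 19 mm behind it; z points along the fingers, y is the line along which they close (so a half turn about z gives the same grasp; the last joint's range is limited). The gripper opens to 88 mm and grips with 3 to 60 N. Pads are 18 mm wide; open, the fingers measure 123 mm over their backs; the gripper's body (75 mm by 187 mm) begins 45 mm behind the grasp point.
Start: joints at [-1.143, 0.689, -0.195, 1.565, 0.157, 0.902, -0.215], TCP at [0.24, 0.577, 0.239] pointing down, gripper open.
Joint ranges: [-3.01, 3.01], [-0.46, 2.08], [-1.47, 1.51], [0.13, 2.56], [-1, 4.14], [0.04, 2.09], [-2.66, 2.66]. Speed limits (rad/s): [2.57, 2.57, 3.14, 3.14, 3.14, 3.14, 3.14].

INTERFACE

Orientations are given as a unit quaternion [x, y, z, w].
In Python, from plant import r gives the robot as it stands.
- The arm moves only by the tool carry_out, never from a script. Its argument "plan" is a list of rows, each an object with "rot": the turn, a rotation vector about the tool's x, y, z in rad, a list of three; "xyz": the shift along the tool's x, y, z in m, a list of three; "grip": the closure in counts, from 0 (fully open) to 255 (shut). In form: [{"rot": [wx, wy, wz], "xyz": [dx, dy, dz], "grip": grip}, ...]. A call has 1 to 8 rows; each row is the pose to reach, as a shift and turn from the pose commanded when the call began, along the tool's axes at that moment; what a row does not reach only later rows make up. A row lasts 1/12 s, in which the tool goes at most 41.7 mm and 7.16 degrees, less where a joint would pass 70% of its speed; a pose out of reach is approached as far as the arm can. A call with a gripper value outside its range is refused whole. The fingers move at their own pace and stop on an object; "squeeze" is the grip in N (left out, the last holds). Time passes only in rows, so rows that repeat a pose let the fingers close. It gives the time, the measured TCP pose, the force, the opening and the grip force at its end, in the units of the state.
- r.get_state(): the state, without advancing time (a new reading comes with each control period).
- r.snapshot(name): name is "scene" or "side" or "wrist"; returns the picture (480x640x3 uint8, red, green, blue); there is no depth.
- r.camera_params(name): a dict with "fx", "fy", "cx", "cy" (pixels), "position" and "attitude" of the camera in the world; the wrist camera has in their place "hand_eye" (4x4, takes a point from camera to tool coordinates, whose origin is the TCP and whose axes are the flange's). Camera axes: x right, y down, z forward; pixel columns grow to the right and rows downward; lengths in m; the calibration is good to about 2 mm. A picture is of the moment at which its call begins: read the wrist's pose just before it. camera_params takes no time and is no camera call.
- r.finish_job(): hands the job in; it is judged then, once.
The state is a dict: "clock": time; "q": joint angles; "qd": joint speeds; "joint_torque": joint torques, N m; "tool_pos": TCP position; "eef_rot": TCP orientation; "contact_force": force on the tool from outside, world axes, zero at the start; "moment": the same for the moment, N m; "opening": opening from 0.0 (shut) to 1.0 (fully open); "finger_force": force on a finger pad.
Only numpy, scipy, OpenCV 4.12 (cv2) and the standard library are available. Lean on these libraries where they do the work, as an engineer would, in place of code of your own. Each camera call takes 0.05 s, during which the arm holds its last target. There are 200 camera calls.

TASK

The white block heater rocks because its front right foot is too short. Push the rubber wedge at its right along the worktop, thin end first, under that foot until the heater stays level when you press on that corner; pick nothing up, do not shove the heater away, and leave the other things alone. Finish while still pressing firmly (about 10 N) on top of that corner, the heater level and resting on the wedge.

Things in the scene. Friction and masses are not known exactly. Their poses are not given: they have to be found in the camera images.
- heater: white dry block heater, 1.4 kg, case 170 x 170 mm, flat top 70 mm up, aluminium block 84 x 84 mm in mid-top up to 84 mm; case underside 18 mm up, on four round feet 22 mm wide. Origin: centre, at worktop level; +x front (knob, display) to back, +y left, z up. It stands level on three good feet; some 2 to 6 N down on the front right corner rocks it onto the short foot; released, it rocks back.
- heater_corner (a point): point on the flat top of the heater straight above the short front right foot, 23 mm in from the front and right sides; the place to press; 70 mm above the worktop when the heater is level
- heater_foot (a point): point on the axis of the short front right foot (22 mm diameter, flat), at the level of the undersides of the three good feet; the short foot ends 3 to 9 mm above this point (hidden, differs from start to start)
- wedge: dark rubber wedge 104 x 48 mm, 80 g, slides easily (under 1 N). Origin: centre of its underside; +x along it to the thin end (2 mm thick, 52 mm from origin). Top slopes evenly up to 12 mm at 90 mm from the thin end; then a heel 14 mm long, 22 mm high, its flat back face (52 mm behind origin) is the one to push. Once snug under the foot, pushing on takes 1 to 3 N more and lifts the corner.
- wedge_tip (a point): middle of the wedge's thin edge, at its underside
- oil_bottle: small brown oil bottle, 31 mm diameter, 70 mm high, a bystander; origin at the centre of its underside
- tally_counter: round hand counter 47 mm in diameter, 21 mm high, behind the heater, a bystander; origin near the centre of its underside
- blood_tube_5: blood tube 86 mm long, 17 mm thick, lying behind the heater, a bystander; origin under its middle
Not all that is in view belongs to the job. Of the things shaped like the wedge, the rubber one is meant.

How it is judged:
On the way:
1. the thin end of the wedge is under the short foot (horizontal distance between wedge_tip and heater_foot below 0.075 m and y of wedge_tip in the frame of heater above -0.073 m), for 0.1 s.
At the end, for the whole second after the job is handed in: pressed with over 6 N within 30 mm of the point above its short foot, the heater is at rest, level within 0.014 rad, bears on the wedge (thin end within 75 mm of the foot's axis) and is within 30 mm of where it stood; the fingers are off the wedge (contact force between the fingers and heater above 6 N and horizontal distance between the grasp point and heater_corner below 0.03 m and angle between heater's own z axis and vertical below 0.014 rad and contact force between wedge and heater above 0.5 N and horizontal distance between wedge_tip and heater_foot below 0.075 m and contact force between the fingers and wedge below 0.2 N and distance of heater from where it was at the start of the episode below 0.03 m and linear speed of heater below 0.01 m/s); the arm keeps its last pose, push and grip.
It fails at once if the wedge or the heater is picked up (height (world z) of wedge above 0.012 m or height (world z) of heater above 0.02 m).
It fails at once if the heater is tipped far beyond its rocking (angle between heater's own z axis and vertical above 0.15 rad).
It fails at once if the heater is shoved away (distance of heater from where it was at the start of the episode above 0.05 m).
It fails at once if the heater is pressed with excessive force (contact force between the fingers and heater above 45 N).
It fails at once if the bottle, counter or tube is displaced (distance of any of oil_bottle, tally_counter, blood_tube_5 from where it was at the start of the episode above 0.03 m).
It also fails if it takes over 58 s, if anything falls off the work surface, if the arm or the gripper's body presses on something with over 40 N, if the wrist force passes 120 N, or if a joint passes its speed limit or range.

## Working session

There is one attempt and no reset: what is moved stays moved. The work goes in short steps, Python scripts to look and compute and a tool call to move; the robot and the scene stay as the last step left them, time stands still between calls to the robot, and variables do not carry over. Pictures are saved under pics/ and viewed, at most 10 in all, crops included, and the job is handed in when it is done.

Besides the shell and the picture viewer there is one more tool, called after "Emit:" by a JSON object that holds its "api" and its "payload". carry_out: Moves the arm, as the interface text tells. Its arguments: {"type":"object","properties":{"plan":{"type":"array"},"squeeze":{"type":"number"}},"required":["plan"]}

```bash
ls; mkdir -p pics
python3 - <<'E'
from plant import r
import cv2,numpy as np
np.set_printoptions(precision=4,suppress=True)
for n in ("scene","side","wrist"):
    cv2.imwrite(f"pics/{n}0.png",r.snapshot(n)[:,:,::-1]); print(n,r.camera_params(n))
print(r.get_state())
E
```

```text
pics
scene {'fx': 483.2815472862225, 'fy': 483.2815472862225, 'cx': 327.5369863278571, 'cy': 243.05574366061396, 'position': array([-0.0005,  0.4727,  0.59  ]), 'attitude': array([-0.4324,  0.7813, -0.3917,  0.2216])}
side {'fx': 583.3951903385422, 'fy': 583.3951903385422, 'cx': 315.5902976454717, 'cy': 234.81349076337918, 'position': array([ 0.5715, -0.9051,  0.5146]), 'attitude': array([ 0.8369, -0.0059,  0.0124, -0.5472])}
wrist {'fx': 363.1651076219262, 'fy': 363.1651076219262, 'cx': 320.11412088266604, 'cy': 245.7610085155316, 'hand_eye': array([[ 0.0001, -0.9478, -0.3187,  0.0825],
       [ 1.    ,  0.0005, -0.0012, -0.0004],
       [ 0.0012, -0.3187,  0.9478, -0.1463],
       [ 0.    ,  0.    ,  0.    ,  1.    ]])}
{'clock': 0.15, 'q': array([-1.1432,  0.6898, -0.1945,  1.5661,  0.1573,  0.9025, -0.2151]), 'qd': array([ 0.0005, -0.0017,  0.0002, -0.0017, -0.0002, -0.0001, -0.0009]), 'joint_torque': array([ -0.0016, -52.7866,  -1.2685, -15.359 ,  -0.0525,   0.0038,
         0.0001]), 'tool_pos': array([0.2397, 0.5767, 0.2381]), 'eef_rot': array([ 0.1956,  0.9807, -0.0007, -0.0001]), 'contact_force': array([ 0.2824,  0.1629, -0.0972]), 'moment': array([ 0.0173, -0.0185, -0.0128]), 'finger_force': 0.0, 'opening': 0.9974145962089743}
```

View pics/scene0.png

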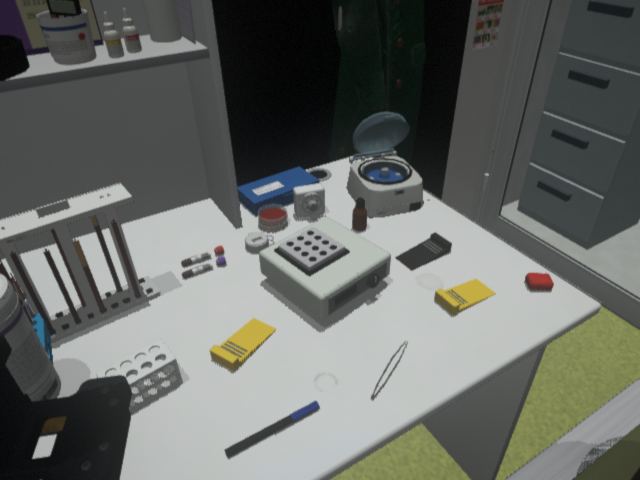

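View pics/side0.png

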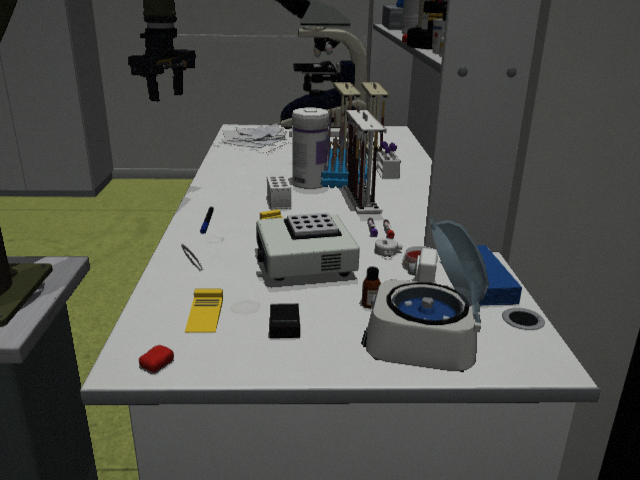

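Candidates shaped like the wedge, as scene pixels: yellow (243,342), yellow (464,295) and black (425,250). The dark rubber one at (425,250), side pixel (285,320), to the heater's right is the one. I'll check it close up.

Run:
```python
import cv2
a=cv2.imread("pics/scene0.png")[205:335,250:460]; b=cv2.imread("pics/side0.png")[200:350,175:375]
f=lambda i,k:cv2.convertScaleAbs(cv2.resize(i,None,fx=k,fy=k,interpolation=cv2.INTER_CUBIC),alpha=1.4,beta=20)
cv2.imwrite("pics/c1.png",f(a,3.8)); cv2.imwrite("pics/c2.png",f(b,4))
```

```text
(no output)
```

View pics/c1.png

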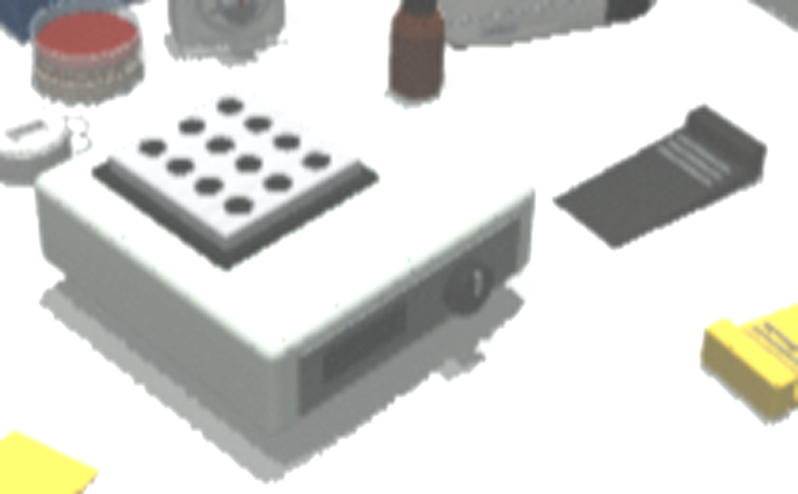

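View pics/c2.png

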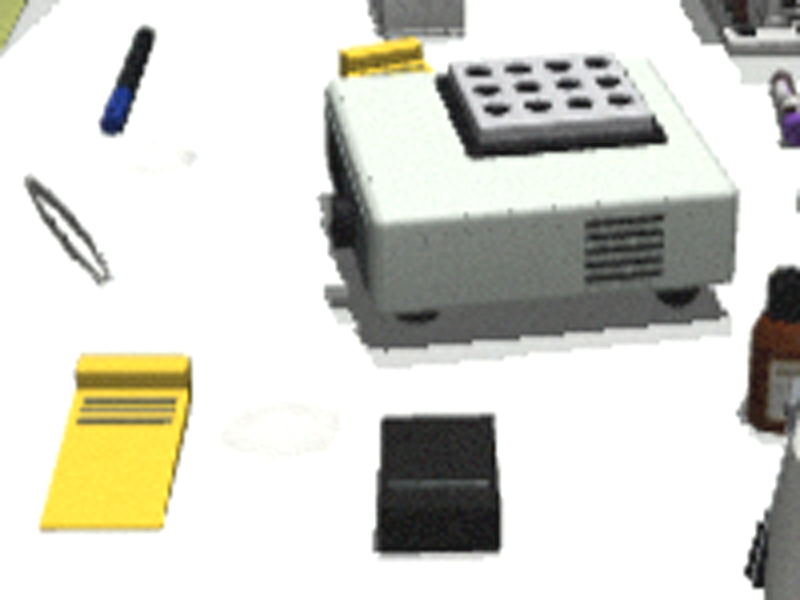

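```bash
cat > h.py <<'E'
from plant import r
import numpy as np
from scipy.spatial.transform import Rotation as R
from scipy.optimize import least_squares
np.set_printoptions(precision=4,suppress=True)
def cam(n):
    p=r.camera_params(n)
    if n=="wrist":
        s=r.get_state();T=np.eye(4);T[:3,:3]=R.from_quat(s["eef_rot"]).as_matrix();T[:3,3]=s["tool_pos"];T=T@p["hand_eye"]
        return p,T[:3,3],T[:3,:3]
    return p,np.array(p["position"]),R.from_quat(p["attitude"]).as_matrix()
def proj(c,X):
    p,t,M=c; q=(np.atleast_2d(X)-t)@M
    return np.c_[p["fx"]*q[:,0]/q[:,2]+p["cx"],p["fy"]*q[:,1]/q[:,2]+p["cy"]]
def fit(obs,x0):
    """obs: list of (cam, body pts Nx3, pix Nx2); x0: x,y,yaw"""
    def W(x,P): return P@R.from_euler("z",x[2]).as_matrix().T+[x[0],x[1],0]
    f=lambda x:np.concatenate([(proj(c,W(x,np.array(P,float)))-u).ravel() for c,P,u in obs])
    s=least_squares(f,x0,loss="soft_l1"); return s.x,f(s.x).reshape(-1,2)
E
python3 - <<'E'
from h import *
sc,sd=cam("scene"),cam("side")
S=lambda *a:np.array(a)/3.8+[250,205]
D=lambda *a:np.array(a)/4+[175,200]
w,e=fit([(sc,[[.052,.024,.002],[.052,-.024,0],[-.052,-.024,.022],[-.038,.024,.022]],S((555,201),(615,247),(765,148),(697,108))) if 0 else
 (sc,[[.052,-.024,.002],[.052,.024,.001],[-.052,.024,.022],[-.052,-.024,.022]],S((555,201),(615,247),(765,148),(705,106))),
 (sd,[[-.052,.024,.022],[-.052,-.024,.022],[-.052,.024,0],[-.052,-.024,0]],D((378,484),(499,484),(375,551),(499,551)))],[.5,-.2,1.57])
print(w);print(e)
i=.083
h,e=fit([(sc,[[-i,i,.07],[-i,-i,.07],[i,i,.07]],S((270,356),(530,190),(40,184))),
 (sd,[[-i,-i,.07],[i,-i,.07],[-i,i,.07],[-.062,-.062,.004],[.062,-.062,0]],D((378,222),(736,190),(330,86),(417,320),(678,303)))],[.55,0,0])
print(h);print(e)
Rh=R.from_euler("z",h[2]).as_matrix()[:2,:2]
print("corner",Rh@[-.062,-.062]+h[:2],"tip",w[:2]+.052*np.array([np.cos(w[2]),np.sin(w[2])]))
E
```

```text
[ 0.544  -0.0809  1.6413]
[[-1.6287  0.1842]
 [-0.3223  1.1204]
 [-0.3071 -1.1265]
 [-2.2821 -1.3476]
 [-1.0499  5.6433]
 [-0.3115  4.4391]
 [-0.0457  0.9145]
 [-0.3571 -0.336 ]]
[0.5819 0.1239 0.206 ]
[[ 0.1595 -2.2287]
 [ 0.5243 -3.357 ]
 [-3.1659 -2.8733]
 [-0.4382 -1.5593]
 [ 0.1836 -1.3279]
 [-1.3079 -2.3254]
 [-0.084   0.3993]
 [-0.8045  0.2987]]
corner [0.5339 0.0505] tip [ 0.5404 -0.029 ]
```

The crops confirm it: the black rubber wedge has its heel (c1 (740,140), c2 (440,520)) facing away from the heater and its thin end pointing at the short foot. Pushing straight along the wedge's axis should work. Next I'll work out the first move.

```bash
cat >> h.py <<'E'
def rel(pos,ang):
    "shift/turn in tool axes to reach TCP pos, pointing down with tool x at world angle ang"
    s=r.get_state();M=R.from_quat(s["eef_rot"]);c,n=np.cos(ang),np.sin(ang)
    T=R.from_matrix(np.array([[c,n,0],[n,-c,0],[0,0,-1]]))
    print("xyz",M.inv().apply(np.array(pos)-s["tool_pos"]),"rot",(M.inv()*T).as_rotvec(),"t",s["clock"],"F",s["contact_force"],"p",s["tool_pos"])
E
python3 -c "
from h import *
rel([.5505,-.175,.239],1.641)"
```

```text
xyz [-0.5754 -0.5749 -0.    ] rot [-0.0012  0.0009  1.1068] t 0.15 F [ 0.2824  0.1629 -0.0972] p [0.2397 0.5767 0.2381]
```

Emit:
{"api": "carry_out", "payload": {"plan": [{"xyz": [-0.575,-0.575,-0.02],"rot": [0,0,1.107],"grip": 255},{"xyz": [-0.575,-0.575,-0.02],"rot": [0,0,1.107],"grip": 255},{"xyz": [-0.575,-0.575,-0.02],"rot": [0,0,1.107],"grip": 255},{"xyz": [-0.575,-0.575,-0.02],"rot": [0,0,1.107],"grip": 255},{"xyz": [-0.575,-0.575,-0.02],"rot": [0,0,1.107],"grip": 255},{"xyz": [-0.575,-0.575,-0.02],"rot": [0,0,1.107],"grip": 255},{"xyz": [-0.575,-0.575,-0.02],"rot": [0,0,1.107],"grip": 255},{"xyz": [-0.575,-0.575,-0.02],"rot": [0,0,1.107],"grip": 255}], "squeeze": 20}}

```text
clock: 0.82
tool_pos: [0.3673, 0.2673, 0.247]
eef_rot: [0.644, 0.765, 0.0, 0.0]
contact_force: [0.9, 0.6, 0.6]
opening: 0.421
finger_force: 0.0
```

```bash
python3 -c "
from h import *
rel([.5505,-.175,.239],1.641)"
```

```text
xyz [-0.467   0.1052  0.008 ] rot [ 0.0001 -0.0001  0.101 ] t 0.8167 F [0.894  0.5772 0.5805] p [0.3673 0.2673 0.247 ]
```

Emit:
{"api": "carry_out", "payload": {"plan": [{"xyz": [-0.467,0.105,0.01],"rot": [0,0,0.1],"grip": 255},{"xyz": [-0.467,0.105,0.01],"rot": [0,0,0.1],"grip": 255},{"xyz": [-0.467,0.105,0.01],"rot": [0,0,0.1],"grip": 255},{"xyz": [-0.467,0.105,0.01],"rot": [0,0,0.1],"grip": 255},{"xyz": [-0.467,0.105,0.01],"rot": [0,0,0.1],"grip": 255},{"xyz": [-0.467,0.105,0.01],"rot": [0,0,0.1],"grip": 255},{"xyz": [-0.467,0.105,0.01],"rot": [0,0,0.1],"grip": 255},{"xyz": [-0.467,0.105,0.01],"rot": [0,0,0.1],"grip": 255}]}}

```text
clock: 1.48
tool_pos: [0.4965, -0.0401, 0.2398]
eef_rot: [0.679, 0.734, 0.0, -0.0]
contact_force: [0.6, 1.2, 0.8]
opening: 0.005
finger_force: 0.0
```

```bash
python3 -c "
from h import *
rel([.5505,-.175,.239],1.641)"
```

```text
xyz [-0.1387  0.0435  0.0008] rot [-0.0002 -0.0003  0.0068] t 1.4833 F [0.6377 1.165  0.7629] p [ 0.4965 -0.0401  0.2398]
```

Emit:
{"api": "carry_out", "payload": {"plan": [{"xyz": [-0.125,0.04,0.05],"rot": [0,0,0.007],"grip": 255},{"xyz": [-0.125,0.04,0.05],"rot": [0,0,0.007],"grip": 255},{"xyz": [-0.125,0.04,0.05],"rot": [0,0,0.007],"grip": 255},{"xyz": [-0.125,0.04,0.05],"rot": [0,0,0.007],"grip": 255},{"xyz": [-0.125,0.04,0.05],"rot": [0,0,0.007],"grip": 255},{"xyz": [-0.125,0.04,0.05],"rot": [0,0,0.007],"grip": 255}]}}

```text
clock: 1.98
tool_pos: [0.5452, -0.1596, 0.1893]
eef_rot: [0.682, 0.731, -0.0, -0.001]
contact_force: [0.3, 1.0, 0.3]
opening: -0.001
finger_force: 0.0
```

```bash
python3 -c "
from h import *
import cv2
rel([.5505,-.175,.05],1.641)
im=r.snapshot('wrist')[:,:,::-1]
cv2.imwrite('pics/w1.png',im)"
```

```text
xyz [-0.0159  0.0044  0.1393] rot [-0.0014 -0.001  -0.0015] t 1.9833 F [0.3201 1.0063 0.3025] p [ 0.5452 -0.1596  0.1893]
```

View pics/w1.png

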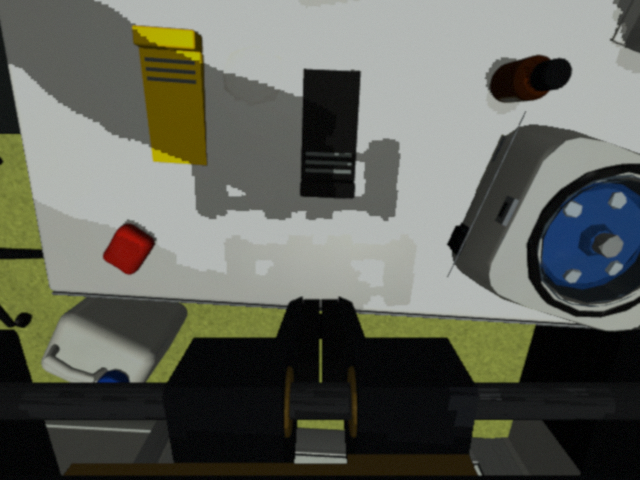

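The wrist view shows the wedge's thin end at (304,69)–(360,71) and its heel back at (301,196)–(354,198). The centrifuge's left edge is near (450,240).

Run:
```python
from h import *
c=cam("wrist")
w,e=fit([(c,[[.052,.024,.002],[.052,-.024,.002],[-.052,.024,.022],[-.052,-.024,.022]],np.array([(304,69),(360,71),(301,196),(354,198)]))],[.5,-.1,1.6])
print(w,e.ravel(),"tip",w[:2]+.052*np.array([np.cos(w[2]),np.sin(w[2])]))
def ray(u,v,z):
    p,t,M=c; d=M@[(u-p["cx"])/p["fx"],(v-p["cy"])/p["fy"],1]; return t+d*(z-t[2])/d[2]
for z in (0,.05,.09): print(ray(450,240,z),ray(520,125,z))
```

```text
[ 0.5483 -0.0843  1.6082] [-0.6806 -0.459   0.7677 -0.3241 -1.0094  0.5826  0.8855  0.4452] tip [ 0.5464 -0.0324]
[ 0.6729 -0.1736  0.    ] [ 0.7146 -0.0644  0.    ]
[ 0.6531 -0.159   0.05  ] [ 0.6886 -0.0661  0.05  ]
[ 0.6373 -0.1474  0.09  ] [ 0.6678 -0.0674  0.09  ]
```

```bash
python3 - <<'E'
from h import *
def ray(n,u,v):
    p,t,M=cam(n); return t,M@[(u-p["cx"])/p["fx"],(v-p["cy"])/p["fy"],1]
for n,u,v in (("scene",385,213),("scene",422,205),("scene",349,193),("side",368,352),("side",385,365)):
    t,d=ray(n,u,v); print(n,[(t-d*t[2]/d[2])[:2]])
def tri(a,b):
    (t1,d1),(t2,d2)=ray(*a),ray(*b); k=np.linalg.lstsq(np.c_[d1,-d2],t2-t1,rcond=None)[0]; print(t1+k[0]*d1,t2+k[1]*d2)
tri(("wrist",457,240),("side",366,340))
tri(("wrist",525,122),("side",372,300))
E
python3 - <<'E'
import cv2
a=cv2.imread("pics/scene0.png")[100:270,330:530]; b=cv2.imread("pics/side0.png")[210:380,340:490]
f=lambda i,k:cv2.resize(i,None,fx=k,fy=k,interpolation=cv2.INTER_CUBIC)
import numpy as np
cv2.imwrite("pics/c3.png",np.hstack([f(a,2.2),f(b,2.2)]))
E
```

```text
scene [array([ 0.706 , -0.1124])]
scene [array([ 0.6873, -0.2041])]
scene [array([ 0.8219, -0.0933])]
side [array([ 0.6754, -0.1705])]
side [array([ 0.6968, -0.203 ])]
[ 0.6716 -0.1675  0.0194] [ 0.6717 -0.1674  0.0195]
[ 0.7005 -0.063   0.0336] [ 0.6918 -0.0645  0.029 ]
```

View pics/c3.png

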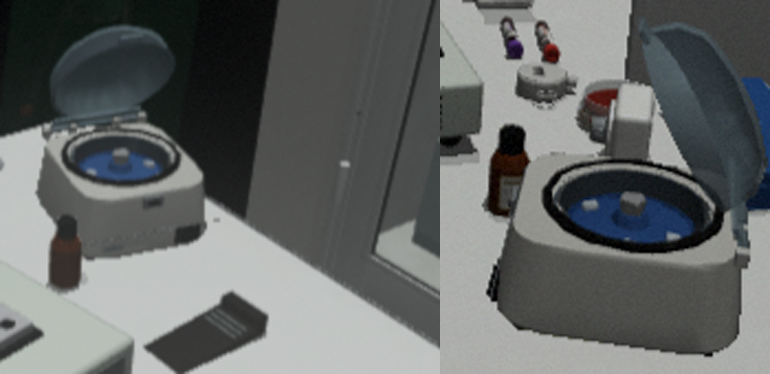

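Run:
```python
from h import *
def ray(n,u,v,z):
    p,t,M=cam(n); d=M@[(u-p["cx"])/p["fx"],(v-p["cy"])/p["fy"],1]; return t+d*(z-t[2])/d[2]
print("foot",ray("side",279.25,279.5,.004),"tip",ray("side",270.5,304.1,.002),ray("side",298.5,303.8,.002))
rel([.551,-.168,.013],1.608)
```

```text
foot [0.5339 0.0541 0.004 ] tip [ 0.5218 -0.032   0.002 ] [ 0.5699 -0.031   0.002 ]
xyz [-0.0107  0.0051  0.1768] rot [-0.0009 -0.0017  0.034 ] t 2.0333 F [ 0.0582  0.9661 -1.0282] p [ 0.5453 -0.158   0.1898]
```

Emit:
{"api": "carry_out", "payload": {"plan": [{"xyz": [-0.012,0.005,0.04],"rot": [0,0,-0.02],"grip": 255},{"xyz": [-0.012,0.005,0.08],"rot": [0,0,-0.02],"grip": 255},{"xyz": [-0.012,0.005,0.12],"rot": [0,0,-0.02],"grip": 255},{"xyz": [-0.012,0.005,0.15],"rot": [0,0,-0.02],"grip": 255},{"xyz": [-0.012,0.005,0.17],"rot": [0,0,-0.02],"grip": 255},{"xyz": [-0.012,0.005,0.176],"rot": [0,0,-0.02],"grip": 255},{"xyz": [-0.012,0.005,0.176],"rot": [0,0,-0.02],"grip": 255},{"xyz": [-0.012,0.005,0.176],"rot": [0,0,-0.02],"grip": 255}]}}

```text
clock: 2.7
tool_pos: [0.5524, -0.17, 0.0152]
eef_rot: [0.674, 0.739, 0.001, 0.0]
contact_force: [0.0, 0.2, 0.5]
opening: 0.004
finger_force: 0.0
```

```bash
python3 -c "
from h import *
rel([.5487,-.12,.012],1.68)"
```

```text
xyz [0.0501 0.0009 0.0032] rot [ 0.0016 -0.0002 -0.0175] t 2.7 F [0.0012 0.1841 0.4871] p [ 0.5524 -0.17    0.0152]
```

Emit:
{"api": "carry_out", "payload": {"plan": [{"xyz": [0.008,0.0,0.002],"rot": [0,0,-0.018],"grip": 255},{"xyz": [0.016,0.0,0.002],"rot": [0,0,-0.018],"grip": 255},{"xyz": [0.022,0.0,0.002],"rot": [0,0,-0.018],"grip": 255},{"xyz": [0.028,0.0,0.002],"rot": [0,0,-0.018],"grip": 255},{"xyz": [0.034,0.0,0.002],"rot": [0,0,-0.018],"grip": 255},{"xyz": [0.04,0.0,0.002],"rot": [0,0,-0.018],"grip": 255},{"xyz": [0.046,0.0,0.002],"rot": [0,0,-0.018],"grip": 255},{"xyz": [0.05,0.0,0.002],"rot": [0,0,-0.018],"grip": 255}]}}

```text
clock: 3.37
tool_pos: [0.547, -0.1203, 0.012]
eef_rot: [0.668, 0.744, 0.0, -0.0]
contact_force: [-0.4, -0.7, 0.8]
opening: 0.006
finger_force: 0.3
```

```bash
python3 -c "
from h import *
import cv2
rel([.5487,-.12,.012],1.68)
im=r.snapshot('wrist')[:,:,::-1]
cv2.imwrite('pics/w2.png',cv2.convertScaleAbs(im,alpha=1.5,beta=15))"
```

```text
xyz [ 0.0001  0.0018 -0.    ] rot [-0.0001 -0.0004 -0.0006] t 3.3667 F [-0.4054 -0.7442  0.7819] p [ 0.547  -0.1203  0.012 ]
```

View pics/w2.png

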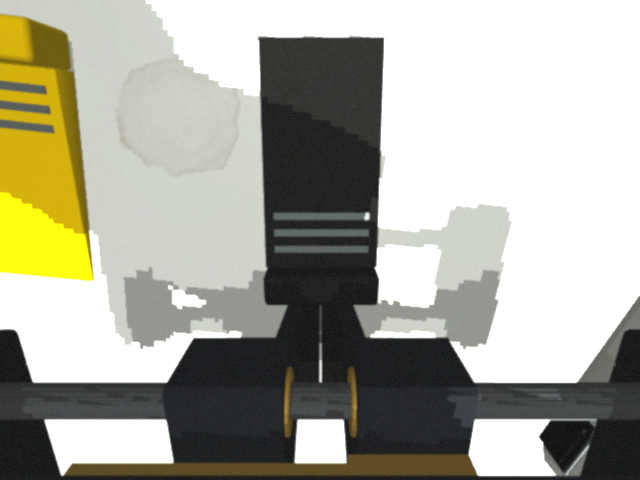

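The wedge sits flat and centred against the fingers: tip (260,38)–(383,38), heel back (265,303)–(377,303).

Run:
```python
from h import *
w,e=fit([(cam("wrist"),[[.052,.024,.002],[.052,-.024,.002],[-.038,.024,.022],[-.038,-.024,.022]],np.array([(260,38),(383,38),(265,267),(377,267)]))],[.5,-.1,1.6])
d=np.array([np.cos(w[2]),np.sin(w[2])])
print(w,e.ravel(),"tip",w[:2]+.052*d,"back",w[:2]-.052*d)
f=np.array([.534,.052])-(w[:2]+.052*d); print("foot ahead",f@d,"left",f@[-d[1],d[0]])
```

```text
[ 0.5409 -0.0581  1.6795] [-1.6092 -0.9642  1.5471 -0.867  -2.8188  8.8403  3.0396  9.0013] tip [ 0.5352 -0.0064] back [ 0.5465 -0.1098]
foot ahead 0.05819871911917761 left -0.00510450927468567
```

Emit:
{"api": "carry_out", "payload": {"plan": [{"xyz": [0.006,0.0,0.0],"rot": [0,0,0.01],"grip": 255},{"xyz": [0.012,0.0,0.0],"rot": [0,0,0.02],"grip": 255},{"xyz": [0.018,0.0005,0.0],"rot": [0,0,0.03],"grip": 255},{"xyz": [0.024,0.001,0.0],"rot": [0,0,0.03],"grip": 255},{"xyz": [0.03,0.001,0.0],"rot": [0,0,0.03],"grip": 255},{"xyz": [0.036,0.001,0.0],"rot": [0,0,0.03],"grip": 255},{"xyz": [0.042,0.0015,0.0],"rot": [0,0,0.03],"grip": 255},{"xyz": [0.048,0.0015,0.0],"rot": [0,0,0.03],"grip": 255}]}}

```text
clock: 4.08
tool_pos: [0.5434, -0.0727, 0.0119]
eef_rot: [0.679, 0.734, 0.0, -0.0]
contact_force: [-0.2, 0.1, -1.5]
opening: 0.005
finger_force: 0.1
```

Emit:
{"api": "carry_out", "payload": {"plan": [{"xyz": [0.001,0.0,0.0],"rot": [0,0,0],"grip": 255},{"xyz": [0.003,0.0,0.0],"rot": [0,0,0],"grip": 255},{"xyz": [0.005,0.0,0.0],"rot": [0,0,0.0],"grip": 255},{"xyz": [0.007,0.0,0.0],"rot": [0,0,0],"grip": 255},{"xyz": [0.009,0.0,0.0],"rot": [0,0,0],"grip": 255},{"xyz": [0.01,0.0,0.0],"rot": [0,0,0],"grip": 255},{"xyz": [0.01,0.0,0.0],"rot": [0,0,0],"grip": 255}]}}

```text
clock: 4.67
tool_pos: [0.5426, -0.0632, 0.0119]
eef_rot: [0.679, 0.734, 0.0, -0.0]
contact_force: [0.8, 0.2, -0.2]
opening: 0.005
finger_force: 0.0
```

Emit:
{"api": "carry_out", "payload": {"plan": [{"xyz": [0.002,0.0,0.0],"rot": [0,0,0],"grip": 255},{"xyz": [0.004,0.0,0.0],"rot": [0,0,0],"grip": 255},{"xyz": [0.006,0.0,0.0],"rot": [0,0,0.0],"grip": 255},{"xyz": [0.008,0.0,0.0],"rot": [0,0,0],"grip": 255},{"xyz": [0.009,0.0,0.0],"rot": [0,0,0],"grip": 255},{"xyz": [0.01,0.0,0.0],"rot": [0,0,0],"grip": 255}]}}

```text
clock: 5.17
tool_pos: [0.5418, -0.0533, 0.0119]
eef_rot: [0.679, 0.734, 0.0, -0.0]
contact_force: [0.2, -0.4, 0.2]
opening: 0.006
finger_force: 0.2
```

Emit:
{"api": "carry_out", "payload": {"plan": [{"xyz": [0.002,0.0,0.0],"rot": [0,0,0],"grip": 255},{"xyz": [0.004,0.0,0.0],"rot": [0,0,0],"grip": 255},{"xyz": [0.005,0.0,0.0],"rot": [0,0,0.0],"grip": 255},{"xyz": [0.006,0.0,0.0],"rot": [0,0,0],"grip": 255},{"xyz": [0.007,0.0,0.0],"rot": [0,0,0],"grip": 255},{"xyz": [0.008,0.0,0.0],"rot": [0,0,0],"grip": 255}]}}

```text
clock: 5.67
tool_pos: [0.5412, -0.0456, 0.012]
eef_rot: [0.679, 0.734, 0.0, 0.0]
contact_force: [0.0, -0.0, 0.8]
opening: 0.002
finger_force: 0.3
```

```bash
python3 -c "
from h import *
import cv2
rel([.5434,-.05,.012],1.65)
im=r.snapshot('side')[200:350,175:375,::-1]
cv2.imwrite('pics/s2.png',cv2.convertScaleAbs(cv2.resize(im,None,fx=4,fy=4,interpolation=cv2.INTER_CUBIC),alpha=1.5,beta=15))"
```

```text
xyz [-0.0046  0.0019 -0.    ] rot [ 0.0001  0.     -0.0013] t 5.6667 F [ 0.0083 -0.0145  0.807 ] p [ 0.5412 -0.0456  0.012 ]
```

View pics/s2.png

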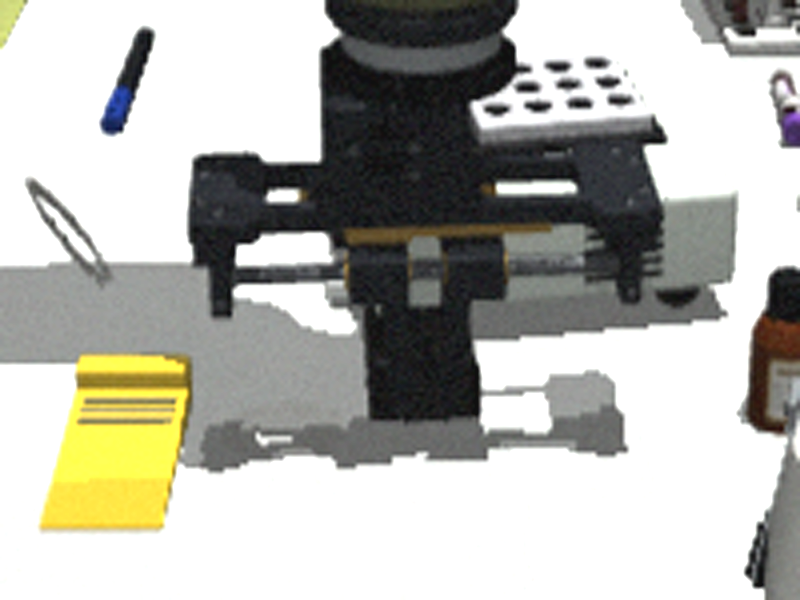

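Emit:
{"api": "carry_out", "payload": {"plan": [{"xyz": [0.002,0.0,0.0],"rot": [0,0,0],"grip": 255},{"xyz": [0.004,0.0,0.0],"rot": [0,0,0],"grip": 255},{"xyz": [0.005,0.0,0.0],"rot": [0,0,0.0],"grip": 255},{"xyz": [0.006,0.0,0.0],"rot": [0,0,0],"grip": 255},{"xyz": [0.007,0.0,0.0],"rot": [0,0,0],"grip": 255},{"xyz": [0.008,0.0,0.0],"rot": [0,0,0],"grip": 255}]}}

```text
clock: 6.22
tool_pos: [0.5405, -0.0375, 0.0119]
eef_rot: [0.679, 0.734, 0.0, -0.0]
contact_force: [-0.2, -0.2, 0.9]
opening: 0.003
finger_force: 0.3
```

Emit:
{"api": "carry_out", "payload": {"plan": [{"xyz": [0.002,0.0,0.0],"rot": [0,0,0],"grip": 255},{"xyz": [0.003,0.0,0.0],"rot": [0,0,0],"grip": 255},{"xyz": [0.004,0.0,0.0],"rot": [0,0,0.0],"grip": 255},{"xyz": [0.005,0.0,0.0],"rot": [0,0,0],"grip": 255},{"xyz": [0.006,0.0,0.0],"rot": [0,0,0],"grip": 255}]}}

```text
clock: 6.63
tool_pos: [0.5401, -0.0315, 0.0119]
eef_rot: [0.679, 0.734, 0.0, -0.0]
contact_force: [0.5, -0.6, -0.1]
opening: 0.006
finger_force: 0.2
```

Emit:
{"api": "carry_out", "payload": {"plan": [{"xyz": [0.001,0.0,0.0],"rot": [0,0,0],"grip": 255},{"xyz": [0.002,0.0,0.0],"rot": [0,0,0],"grip": 255},{"xyz": [0.003,0.0,0.0],"rot": [0,0,0.0],"grip": 255},{"xyz": [0.004,0.0,0.0],"rot": [0,0,0],"grip": 255}]}}

```text
clock: 6.97
tool_pos: [0.5398, -0.0275, 0.0119]
eef_rot: [0.679, 0.734, 0.0, -0.0]
contact_force: [0.5, -0.9, 0.1]
opening: 0.007
finger_force: 0.2
```

Emit:
{"api": "carry_out", "payload": {"plan": [{"xyz": [0.001,0.0,0.0],"rot": [0,0,0],"grip": 255},{"xyz": [0.002,0.0,0.0],"rot": [0,0,0],"grip": 255},{"xyz": [0.003,0.0,0.0],"rot": [0,0,0.0],"grip": 255},{"xyz": [0.004,0.0,0.0],"rot": [0,0,0],"grip": 255}]}}

```text
clock: 7.3
tool_pos: [0.5394, -0.0235, 0.0119]
eef_rot: [0.679, 0.734, 0.0, -0.0]
contact_force: [0.1, -0.5, -0.7]
opening: 0.008
finger_force: 0.3
```

Emit:
{"api": "carry_out", "payload": {"plan": [{"xyz": [0.001,0.0,0.0],"rot": [0,0,0],"grip": 255},{"xyz": [0.002,0.0,0.0],"rot": [0,0,0],"grip": 255},{"xyz": [0.003,0.0,0.0],"rot": [0,0,0.0],"grip": 255},{"xyz": [0.004,0.0,0.0],"rot": [0,0,0],"grip": 255}]}}

```text
clock: 7.63
tool_pos: [0.5392, -0.0202, 0.0119]
eef_rot: [0.679, 0.734, -0.0, 0.0]
contact_force: [1.2, -2.3, -0.8]
opening: 0.003
finger_force: 1.3
```

```bash
cat >> h.py <<'E'
import cv2
def flow(name="scene"):
    a=cv2.imread(f"pics/{name}0.png",0); F=[r.get_state()["contact_force"]]
    b=cv2.cvtColor(r.snapshot(name),cv2.COLOR_RGB2GRAY); F.append(r.get_state()["contact_force"])
    for n,box in {"block":(275,225,350,272),"leftedge":(262,265,330,318),"table":(225,400,320,455),"bottle":(350,198,370,232)}.items():
        m=np.zeros_like(a); x,y,X,Y=box; m[y:Y,x:X]=255
        p=cv2.goodFeaturesToTrack(a,40,.03,4,mask=m); q,s,_=cv2.calcOpticalFlowPyrLK(a,b,p,None,winSize=(11,11))
        print(n,np.median((q-p)[s.ravel()==1].reshape(-1,2),0),int(s.sum()))
    print("F",np.array(F))
E
python3 -c "
from h import *
flow(); flow(); rel([.5,0,.012],1.65)"
```

```text
block [-0.1062  0.0228] 35
leftedge [ 0.2467 -0.0773] 23
table [-0.3066  0.1234] 9
bottle [ 0.267  -0.0489] 8
F [[ 1.1571 -2.2525 -0.7786]
 [ 0.366  -2.479   0.2349]]
block [-0.0843  0.0095] 35
leftedge [ 0.2503 -0.0891] 23
table [-0.3096  0.1167] 9
bottle [ 0.266  -0.0545] 8
F [[ 0.366  -2.479   0.2349]
 [-0.6013 -2.0148 -0.4858]]
xyz [ 0.0229 -0.0375 -0.0001] rot [ 0.0001  0.0004 -0.0014] t 7.7333 F [-0.6013 -2.0148 -0.4858] p [ 0.5392 -0.02    0.012 ]
```

Fy has jumped to about -2.2 N, so the wedge is snug. I'll push 3 mm more and then back off.

Emit:
{"api": "carry_out", "payload": {"plan": [{"xyz": [0.001,0.0,0.0],"rot": [0,0,0],"grip": 255},{"xyz": [0.002,0.0,0.0],"rot": [0,0,0],"grip": 255},{"xyz": [0.003,0.0,0.0],"rot": [0,0,0.0],"grip": 255},{"xyz": [0.003,0.0,0.0],"rot": [0,0,0],"grip": 255}]}}

```text
clock: 8.07
tool_pos: [0.5389, -0.0171, 0.0119]
eef_rot: [0.679, 0.734, -0.0, 0.0]
contact_force: [1.3, -4.6, -0.2]
opening: 0.006
finger_force: 1.9
```

```bash
python3 -c "
from h import *
flow(); rel([.5,0,.012],1.65)"
```

```text
block [-0.2078  0.0179] 35
leftedge [0.3206 0.0903] 23
table [-0.3007  0.111 ] 9
bottle [ 0.2396 -0.0335] 8
F [[ 1.3033 -4.56   -0.2188]
 [ 0.6951 -4.4086 -0.7396]]
xyz [ 0.0201 -0.0374 -0.0001] rot [-0.0001  0.0006 -0.0016] t 8.1167 F [ 0.6951 -4.4086 -0.7396] p [ 0.5389 -0.0171  0.0119]
```

Emit:
{"api": "carry_out", "payload": {"plan": [{"xyz": [-0.012,0.0,0.0],"rot": [0,0,0],"grip": 255},{"xyz": [-0.025,0.0,0.0],"rot": [0,0,0],"grip": 255},{"xyz": [-0.025,0.0,-0.03],"rot": [0,0,0.0],"grip": 255},{"xyz": [-0.025,0.0,-0.06],"rot": [0,0,0],"grip": 255},{"xyz": [-0.015,0.0,-0.085],"rot": [0,0,0],"grip": 255},{"xyz": [0.01,0.0,-0.095],"rot": [0,0,0],"grip": 255},{"xyz": [0.01,0.0,-0.095],"rot": [0,0,0],"grip": 255}]}}

```text
clock: 8.7
tool_pos: [0.5396, -0.0009, 0.1094]
eef_rot: [0.677, 0.736, 0.003, -0.0]
contact_force: [0.0, 1.0, -0.1]
opening: 0.009
finger_force: 0.0
```

```bash
python3 -c "
from h import *
flow(); rel([.534,.051,.09],1.65)
cv2.imwrite('pics/w3.png',cv2.convertScaleAbs(r.snapshot('wrist')[:,:,::-1],alpha=1.4,beta=10))"
```

```text
block [-0.1949  0.0144] 35
leftedge [0.2616 0.1038] 23
table [-0.2858  0.1773] 10
bottle [ 0.097  -0.0545] 8
F [[ 0.0469  0.9801 -0.076 ]
 [-0.4486  0.1311 -0.1408]]
xyz [ 0.0543 -0.0004  0.0183] rot [ 0.0026 -0.0032  0.0042] t 8.75 F [-0.4486  0.1311 -0.1408] p [ 0.5389 -0.0032  0.1081]
```

View pics/w3.png

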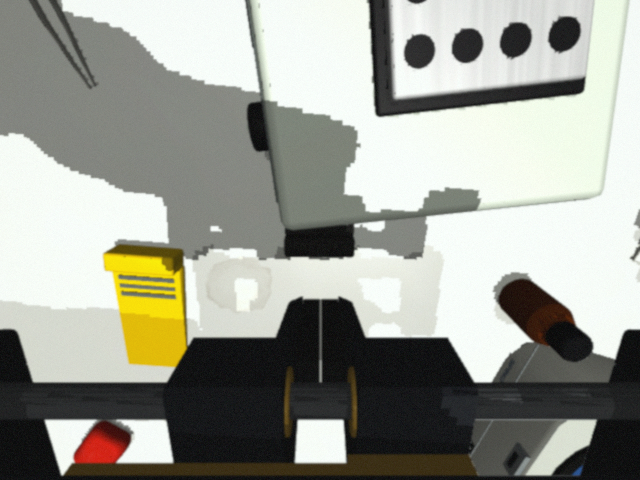

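The heel (320,242) is under the heater's right edge. The front right top corner is at (283,225), back right at (603,193), and the block corners are at (377,113) and (584,92).

Run:
```python
from h import *
i=.0835
h,e=fit([(cam("wrist"),[[-i,-i,.07],[i,-i,.07],[-.042,-.042,.07],[.042,-.042,.07]],np.array([(283,225),(603,193),(377,113),(584,92)]))],[.58,.12,.2])
print(h,e.ravel()); c=R.from_euler("z",h[2]).apply([-.062,-.062,0])[:2]+h[:2]; print(c)
rel([*c,.08],1.65)
```

```text
[0.5949 0.1301 0.1087] [  9.651  -23.4235  17.6734  -0.3107  -1.6223   0.0903 -30.9406  15.9015]
[0.54   0.0618]
xyz [0.0666 0.0071 0.0274] rot [ 0.0007 -0.0016  0.002 ] t 8.8 F [-0.2313 -0.6037  0.5285] p [ 0.5383 -0.0052  0.1073]
```

Run:
```python
from h import *
i=.0835
cw=cam("wrist")
h,e=fit([(cw,[[-i,-i,.07],[i,-i,.07]],np.array([(283,225),(603,193)]))],[.58,.12,.2])
print(h,e.ravel()); W=lambda *b:R.from_euler("z",h[2]).apply(b)+[*h[:2],0]; c=W(-.062,-.062,0)[:2]; print(c)
print("block corners at .084 and .07",proj(cw,[W(-.042,-.042,.084),W(.042,-.042,.084),W(-.042,-.042,.07)]))
print("where px trim corner at .07/.084:")
for z in(.07,.084):
  p,t,M=cw
  for u in((377,113),(584,92)):
    d=M@[(u[0]-p["cx"])/p["fx"],(u[1]-p["cy"])/p["fy"],1]; X=t+d*(z-t[2])/d[2]; print(z,R.from_euler("z",-h[2]).apply(X-[*h[:2],0]))
rel([*c,.08],1.65)
```

```text
[0.582  0.1223 0.1824] [-3.0076  0.1355  2.3793  0.1392]
[0.5323 0.0501]
block corners at .084 and .07 [[356.0881 135.1834]
 [546.7511 115.0341]
 [353.3749 134.3203]]
where px trim corner at .07/.084:
0.07 [-0.0301 -0.0335  0.07  ]
0.07 [ 0.0665 -0.034   0.07  ]
0.084 [-0.0322 -0.0336  0.084 ]
0.084 [ 0.0571 -0.0341  0.084 ]
xyz [ 0.0555 -0.0015  0.0273] rot [ 0.0007 -0.0016  0.002 ] t 8.8 F [-0.2313 -0.6037  0.5285] p [ 0.5383 -0.0052  0.1073]
```

Emit:
{"api": "carry_out", "payload": {"plan": [{"xyz": [0.03,-0.0015,0.0],"rot": [0,0,0],"grip": 255},{"xyz": [0.056,-0.0015,0.0],"rot": [0,0,0],"grip": 255},{"xyz": [0.056,-0.0015,0.01],"rot": [0,0,0],"grip": 255},{"xyz": [0.056,-0.0015,0.02],"rot": [0,0,0],"grip": 255},{"xyz": [0.056,-0.0015,0.027],"rot": [0,0,0],"grip": 255},{"xyz": [0.056,-0.0015,0.03],"rot": [0,0,0],"grip": 255},{"xyz": [0.056,-0.0015,0.03],"rot": [0,0,0],"grip": 255}]}}

```text
clock: 9.38
tool_pos: [0.5315, 0.0471, 0.0756]
eef_rot: [0.68, 0.733, -0.001, -0.001]
contact_force: [-0.0, -0.1, 0.3]
opening: 0.003
finger_force: 0.0
```

```bash
python3 -c "
from h import *
flow(); rel([.5325,.0505,.0715],1.65)"
```

```text
block [-0.1886  0.0149] 35
leftedge [0.2574 0.0374] 23
table [-0.2435  0.1476] 8
bottle [-9.5666 81.014 ] 8
F [[-0.0059 -0.1132  0.2802]
 [ 0.5411  0.6475 -0.0738]]
xyz [0.0031 0.0008 0.0047] rot [-0.0015  0.0008 -0.0034] t 9.4333 F [ 0.5411  0.6475 -0.0738] p [0.5319 0.0474 0.0762]
```

Position is good (bottle tracking is just occlusion). Now pressing down gently.

Emit:
{"api": "carry_out", "payload": {"plan": [{"xyz": [0.002,0.0,0.002],"rot": [0,0,0],"grip": 255},{"xyz": [0.002,0.0,0.004],"rot": [0,0,0],"grip": 255},{"xyz": [0.002,0.0,0.005],"rot": [0,0,0],"grip": 255},{"xyz": [0.002,0.0,0.006],"rot": [0,0,0],"grip": 255},{"xyz": [0.002,0.0,0.006],"rot": [0,0,0],"grip": 255}]}}

```text
clock: 9.85
tool_pos: [0.5321, 0.051, 0.0709]
eef_rot: [0.679, 0.734, 0.0, -0.0]
contact_force: [0.4, 0.4, -0.2]
opening: 0.003
finger_force: 0.0
```

Emit:
{"api": "carry_out", "payload": {"plan": [{"xyz": [0.0,0.0,0.0005],"rot": [0,0,0],"grip": 255},{"xyz": [0.0,0.0,0.001],"rot": [0,0,0],"grip": 255},{"xyz": [0.0,0.0,0.001],"rot": [0,0,0],"grip": 255}]}}

```text
clock: 10.1
tool_pos: [0.5322, 0.051, 0.0704]
eef_rot: [0.679, 0.734, 0.0, 0.0]
contact_force: [-0.9, 1.0, 4.3]
opening: 0.003
finger_force: 2.0
```

Emit:
{"api": "carry_out", "payload": {"plan": [{"xyz": [0.0,0.0,0.0003],"rot": [0,0,0],"grip": 255},{"xyz": [0.0,0.0,0.0006],"rot": [0,0,0],"grip": 255},{"xyz": [0.0,0.0,0.0006],"rot": [0,0,0],"grip": 255},{"xyz": [0.0,0.0,0.0006],"rot": [0,0,0],"grip": 255}]}}

```text
clock: 10.43
tool_pos: [0.5322, 0.051, 0.0703]
eef_rot: [0.679, 0.734, 0.0, 0.0]
contact_force: [-1.7, -0.6, 9.9]
opening: 0.003
finger_force: 4.8
```

```bash
python3 -c "
from h import *
flow(); rel([.5325,.0505,.0705],1.65)"
```

```text
block [-0.1284  0.0606] 35
leftedge [ 0.259  -0.0417] 23
table [-0.2365 -0.0025] 8
bottle [-10.8533  87.3931] 8
F [[-1.7227 -0.5848  9.8673]
 [-2.1984 -0.568   8.641 ]]
xyz [-0.0005  0.0003 -0.0002] rot [ 0.0006 -0.0001 -0.0013] t 10.4833 F [-2.1984 -0.568   8.641 ] p [0.5322 0.0509 0.0703]
```

Emit:
{"api": "carry_out", "payload": {"plan": [{"xyz": [0.0,0.0,0.0002],"rot": [0,0,0],"grip": 255},{"xyz": [0.0,0.0,0.0002],"rot": [0,0,0],"grip": 255},{"xyz": [0.0,0.0,0.0002],"rot": [0,0,0],"grip": 255},{"xyz": [0.0,0.0,0.0002],"rot": [0,0,0],"grip": 255},{"xyz": [0.0,0.0,0.0002],"rot": [0,0,0],"grip": 255},{"xyz": [0.0,0.0,0.0002],"rot": [0,0,0],"grip": 255},{"xyz": [0.0,0.0,0.0002],"rot": [0,0,0],"grip": 255},{"xyz": [0.0,0.0,0.0002],"rot": [0,0,0],"grip": 255}]}}

```text
clock: 11.15
tool_pos: [0.5322, 0.0509, 0.0703]
eef_rot: [0.679, 0.734, 0.0, 0.0]
contact_force: [-2.7, -0.1, 11.8]
opening: 0.002
finger_force: 5.6
```

The corner holds at 70.3 mm under about 11 N, so the heater is firmly on the wedge. Handing in.

```bash
python3 -c "
from h import *
print(r.finish_job(), r.get_state()['contact_force'])"
```

```text
the job is handed in; nothing more can be done
the job is handed in; nothing more can be done
```

The rubber wedge is snug under the short front right foot, and I handed the job in with the shut fingers pressing about 11 N on that corner, which held at about 70.3 mm (70 mm is level); the interface gave no verdict.

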